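# Seat the battery pack and hold the load-test dial at its third click

## Task

Push the drill battery, which stands a little proud in the dock of the battery tester, straight down until it is fully home. Then turn the tester's spring-return dial clockwise past its first two clicks to the third and keep holding it there against its spring: the job finishes with the gripper still holding the dial, and nothing is let go. Do not turn the dial before the battery is home, and leave the tape measure, chuck key and pencil beside the tester where they lie.

Things in the scene. Friction and masses are not known exactly. Their poses are not given: they have to be found in the camera images.
- tester: battery load tester, fixed on the bench, 150 (x) x 260 (y) mm. Origin: centre of its underside; x away from the robot at yaw 0, y left, z up. Right (-y): grey control box, top 63 mm above the bench, with the dial and behind it, from x = +40 mm, a tilted round meter up to 110 mm high. Left: black dock, walls 55 mm high, centre x = 0, y = +60 mm.
- pack_top (a point): centre of the flat upper face of the black battery pack (121 mm along the tester's x, 75 mm along y, 65 mm high), which stands upside down in the dock. The face is 97 mm above the bench when the pack is fully home, up to 14 mm higher when not. The dock guides the pack straight down.
- pack (a joint): how far the pack has been pushed down (m): 0 fully raised, 0.014 fully home against a solid stop. It is a stiff push fit: it needs about 8 to 15 N downward, faster is harder, and it stays where it is left.
- dial_grip (a point): on the dial's vertical axis, top of its bar grip, 95 mm above the bench (tester frame x = -20, y = -70 mm). Bar 44 mm long, 12 mm wide, 25 mm high above a round skirt 50 mm across and 7 mm high on top of the control box. The point's x axis runs along the bar to its pointer end (white line), z is up.
- dial (a joint): dial angle (rad), growing clockwise seen from above: 0 at rest, pointer 0.6 rad anticlockwise of the tester's x axis; clicks at 0.4, 0.8, 1.2, marked on the box by one, two, three raised pips; stop at 1.3. A spring returns it to 0 from any click when released. Turning takes up to 0.1 N m at first and 0.16 N m just before the third click.
- tape_measure_1: tape measure, 38 x 83 x 64 mm, lying loose to the right of the tester; origin at the centre of its underside; leave it alone
- chuck_key_1: drill chuck key, 60 x 64 x 17 mm, loose to the left of the tester; origin at the centre of its underside; leave it alone
- pencil_1: carpenter's pencil, 13 x 174 x 8 mm, loose behind the tester; origin at the centre of its underside; leave it alone

How it is judged:
By the outcome, as a careful person would: the job done as asked, in the order asked, and still so for the second after the job is handed in, while the arm keeps its last pose, push and grip.
It also fails if it takes over 45 s, if anything falls off the work surface, if the arm or the gripper's body presses on something with over 40 N, if the wrist force passes 120 N, or if a joint passes its speed limit or range.

## Robot

A 7-joint arm with a two-finger parallel gripper is mounted at the origin on a cart in front of the work surface, level with it; the furniture and walls round the work are solid. World frame = base frame: x ahead of the robot, y to its left, z up, the work surface at z = 0. Lengths are in m, angles in rad, forces in N, time in s.
With the tool pointing down it reaches from about 0.35 to 0.9 m from the base axis. Payload 19.9 kg.
Tool frame: the origin (TCP) lies on the centre line of the jaws, within the pads' length; the fingertips stand 22 mm ahead of it and the grasp point (between the pads) lies 3 mm ahead of it (ctrl.tcp_to_tips is the distance from the TCP to the fingertips, in m); z points along the fingers, y is the line along which they close (so a half turn about z gives the same grasp; the last joint's range is limited). The gripper opens to 94 mm and grips with 3 to 60 N. Pads are 16 mm wide; open, the fingers measure 119 mm over their backs; the gripper's body (75 mm by 177 mm) begins 78 mm behind the grasp point.
Start: joints at [-1.157, 0.417, -0.01, 1.614, 0.005, 1.111, -0.053], TCP at [0.275, 0.561, 0.227] pointing down, gripper open.
Joint ranges: [-2.81, 2.81], [-0.39, 2.02], [-1.27, 1.25], [0.06, 2.57], [-1.19, 4.33], [0.19, 2], [-2.82, 2.82]. Speed limits (rad/s): [1.89, 1.89, 2.39, 2.39, 3.01, 3.01, 3.01].

## Interface

Orientations are given as [roll, pitch, yaw] about the fixed x, y, z axes, in that order (R = Rz(yaw) Ry(pitch) Rx(roll)).
In Python, from cell import ctrl gives the robot as it stands.
- The arm moves only by the shell command python3 -m pendant 'ROWS' [OPENING] [FORCE]. ROWS is JSON, a list that holds one entry, the list of rows, each a list of 6 numbers: the shift along the tool's x, y, z in cm, then the turn, a rotation vector about the tool's x, y, z in rad. A call has 1 to 5 rows; each row is the pose to reach, as a shift and turn from the pose commanded when the call began, along the tool's axes at that moment; what a row does not reach only later rows make up. A row lasts 1/12 s, in which the tool goes at most 41.7 mm and 7.16 degrees, less where a joint would pass 70% of its speed; a pose out of reach is approached as far as the arm can. A call with a gripper value outside its range is refused whole. OPENING is the finger opening in cm, from 0 to 9.4, set as the call begins (- or left out, the last holds). The fingers move at their own pace and stop on an object; FORCE is the grip in N (left out, the last holds). Time passes only in rows, so rows that repeat a pose let the fingers close. It gives the time, the measured TCP pose, the force, the opening and the grip force at its end, in the units of the state.
- ctrl.get_state(): the state, without advancing time (a new reading comes with each control period).
- ctrl.snapshot(name): name is "side" or "top"; returns (picture, depth): 420x560x3 uint8, red, green, blue; 420x560 float32, m along the optical axis (not along the pixel's ray), 0 where there is no reading.
- ctrl.camera_info(name): a dict with "mtx" (3x3 intrinsics, pixels), "xyz" and "attitude" of the camera in the world. Camera axes: x right, y down, z forward; pixel columns grow to the right and rows downward; lengths in m; the calibration is good to about 2 mm. A picture is of the moment at which its call begins. camera_info takes no time and is no camera call.
- ctrl.hand_in(): hands the job in; it is judged then, once.
Trained networks look in the newest picture that a camera, given by its name, has taken for a name from the list of things; names that differ only in an ending like _2 or _b are one class to them, and where a whole thing is asked for, a point or a joint stands for the part that bears it (a point fixed in the world has none). Each returns a list of dicts, best first, with "conf" (0 to 1); they miss things now and then, are a little off and sometimes report something else, mostly with a low value. They report only what shows in the picture. A call takes as long as a camera call.
- ctrl.look_for(label, camera): "position" ([column, row] in pixels, amid what is visible of it).
- ctrl.regions_of(label, camera): "mask" (420x560 bool, what is visible of it) and "position" ([column, row] in pixels, amid what is visible of it).
The state is a dict: "clock": time; "joint_positions": joint angles; "qvel": joint speeds; "effort": joint torques, N m; "tcp_pos": TCP position; "ee_rot": TCP orientation; "wrist_force": force on the tool from outside, world axes, zero at the start; "wrist_torque": the same for the moment, N m; "width": opening from 0.0 (shut) to 1.0 (fully open); "grasp_force": force on a finger pad.
Only numpy, scipy, OpenCV 4.12 (cv2) and the standard library are available. Lean on these libraries where they do the work, as an engineer would, in place of code of your own. Each camera call takes 0.05 s, during which the arm holds its last target. There are 200 camera calls.

## Working session

There is one attempt and no reset: what is moved stays moved. The work goes in short steps, Python scripts to look and compute and a shell command to move; the robot and the scene stay as the last step left them, time stands still between calls to the robot, and variables do not carry over. Pictures are saved under pics/ and viewed, at most 10 in all, crops included, and the job is handed in when it is done.

```bash
mkdir -p pics
cat > h.py <<'E'
import numpy as np,cv2
from scipy.spatial.transform import Rotation as R
from cell import ctrl
def cloud(cam,d):
    i=ctrl.camera_info(cam);K=np.array(i["mtx"]);a=np.array(i["attitude"])
    M=a if a.shape==(3,3) else R.from_euler('xyz',a).as_matrix()
    v,u=np.mgrid[:420,:560]
    p=np.stack([(u-K[0,2])/K[0,0]*d,(v-K[1,2])/K[1,1]*d,d],-1)
    return p@M.T+np.array(i["xyz"])
E
python3 - <<'E'
from h import *
s=ctrl.get_state();print(s)
for c in("top","side"):
    p,d=ctrl.snapshot(c);cv2.imwrite(f"pics/{c}0.png",p[:,:,::-1]);W=cloud(c,d);np.save(c+"0.npy",W);print(ctrl.camera_info(c))
    for l in("tester","pack_top","dial_grip","pack"):
        for r in ctrl.regions_of(l,c)[:2]:
            m=r["mask"]&(d>0);print(c,l,round(r["conf"],2),r["position"],np.median(W[m],0).round(3),W[m].max(0).round(3),m.sum())
E
```

```text
{'clock': 0.0, 'joint_positions': array([-1.15749959,  0.41798575, -0.01029244,  1.61417139,  0.00469591,
        1.11069219, -0.05297504]), 'qvel': array([ 0.00070223, -0.00011905,  0.00034425,  0.00243339, -0.00021474,
        0.00024448,  0.00200015]), 'effort': array([ 1.96005321e-04, -8.51235509e+01,  6.39144760e-01, -4.25982177e+01,
       -4.87149158e-02,  1.86662487e-02,  1.40677448e-04]), 'tcp_pos': array([0.27441045, 0.56114731, 0.22681914]), 'ee_rot': array([-3.14036313e+00,  9.23704401e-05,  2.68681768e+00]), 'wrist_force': array([0.06762879, 0.0712331 , 0.19175979]), 'wrist_torque': array([0.01417025, 0.00376591, 0.01676732]), 'grasp_force': 0.0, 'width': 0.9987218723744085}
{'mtx': array([[521.3640667 ,   0.        , 270.61366486],
       [  0.        , 521.3640667 , 206.27419653],
       [  0.        ,   0.        ,   1.        ]]), 'xyz': array([0.44175347, 0.03457298, 1.13784553]), 'attitude': array([-3.0411232 ,  0.02555848, -1.55802658])}
top tester 0.68 [294.5, 231.5] [0.494 0.018 0.061] [0.61  0.165 0.11 ] 8785
top pack_top 0.94 [263.9, 240.0] [0.478 0.079 0.103] [0.547 0.13  0.11 ] 2285
top dial_grip 0.89 [328.5, 232.8] [ 0.495 -0.051  0.069] [ 0.518 -0.028  0.097] 446
top pack 0.6 [261.5, 240.2] [0.478 0.079 0.103] [0.545 0.13  0.11 ] 2265
{'mtx': array([[490.72480525,   0.        , 276.9606807 ],
       [  0.        , 490.72480525, 214.77071104],
       [  0.        ,   0.        ,   1.        ]]), 'xyz': array([0.57354903, 0.81764874, 0.59515314]), 'attitude': array([-2.14781946, -0.01796963,  3.11460136])}
side tester 0.73 [305.0, 235.0] [0.497 0.103 0.062] [0.604 0.169 0.109] 8223
side pack_top 0.71 [312.8, 228.5] [0.483 0.104 0.102] [0.544 0.133 0.109] 2955
side dial_grip 0.64 [298.3, 193.7] [ 0.496 -0.04   0.074] [ 0.518 -0.025  0.097] 326
side pack 0.8 [313.4, 232.2] [0.483 0.104 0.102] [0.544 0.133 0.109] 2947
```

Run:
```python
from h import *
W=np.load("top0.npy");im=cv2.imread("pics/top0.png")
cv2.imwrite("pics/crop.png",cv2.resize(im[140:320,170:410],None,fx=3,fy=3,interpolation=cv2.INTER_CUBIC))
def rect(m,n):
    P=W[m];r=cv2.minAreaRect(P[:,:2].astype(np.float32)*1000);print(n,r,np.median(P[:,2]),m.sum())
v,u=np.mgrid[:420,:560]
m=(abs(W[...,2]-.104)<.008)&(W[...,1]>.0)&(W[...,1]<.16)&(u<320)&(u>200)&(v>170)&(v<300); rect(m,"pack");
m=(abs(W[...,2]-.095)<.006)&(np.hypot(W[...,0]-.495,W[...,1]+.05)<.032);rect(m,"bar")
m=(abs(W[...,2]-.063)<.004)&(W[...,1]<.02)&(W[...,1]>-.13)&(W[...,0]>.35)&(W[...,0]<.65);rect(m,"box")
```

```text
pack ((480.4600830078125, 79.77604675292969), (114.90677642822266, 74.98819732666016), 17.024580001831055) 0.10309722889399031 2154
bar ((496.62152099609375, -51.30370330810547), (42.554805755615234, 11.620935440063477), 51.10966873168945) 0.09245533004512896 125
box ((514.7109375, -42.999717712402344), (144.46339416503906, 120.99407196044922), 16.91425895690918) 0.061151353753431836 2497
```

View pics/crop.png

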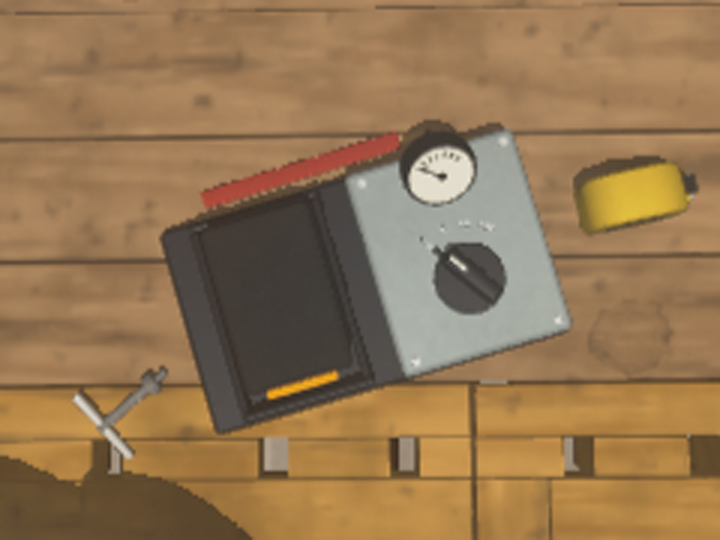

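View pics/top0.png

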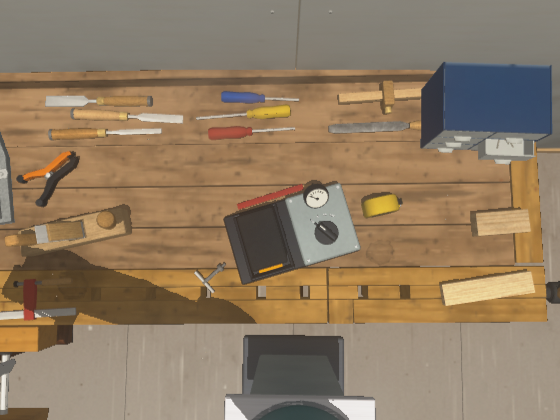

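The crop shows the tester yawed about 17° anticlockwise. The pack is left of centre at about (263,240) in the full picture, and the dial is at about (328,233) with its pointer up-left, which agrees with the depth fit. The tape is at (381,205), the chuck key at (210,277) and the red pencil at (270,197).

```bash
cat >> h.py <<'E'
def plan(t,yaw,n=1):
    s=ctrl.get_state();p=np.array(s["tcp_pos"]);r=R.from_euler('xyz',s["ee_rot"]);y0=s["ee_rot"][2]
    t=np.array(t);d=(yaw-y0+np.pi)%(2*np.pi)-np.pi
    for k in range(n):
        Rk=R.from_euler('xyz',[np.pi,0,y0+d*k/n]) if k else r
        sh=Rk.inv().apply((t-p)/n)*100
        rv=(Rk.inv()*R.from_euler('xyz',[np.pi,0,y0+d*(k+1)/n])).as_rotvec()
        print(sh.round(2),rv.round(3))
E
python3 -c "
from h import *
plan([.480,.080,.17],np.deg2rad(51),3)"
```

```text
[-13.2  -11.41   1.92] [-0.     0.     0.599]
[-17.34  -1.98   1.91] [-0.    -0.     0.599]
[-15.43   8.14   1.91] [ 0.    -0.     0.599]
```

```bash
python3 -m pendant '[[[-2.6,-2.3,0,0,0,0.12],[-5.3,-4.6,0,0,0,0.24],[-8,-6.9,0,0,0,0.36],[-10.6,-9.2,0,0,0,0.48],[-13.2,-11.4,0,0,0,0.6]]]' 0
python3 -m pendant '[[[-3.5,-0.4,0,0,0,0.12],[-7,-0.8,0,0,0,0.24],[-10.4,-1.2,0,0,0,0.36],[-13.9,-1.6,0,0,0,0.48],[-17.3,-2,0,0,0,0.6]]]'
python3 -m pendant '[[[-3.1,1.6,0,0,0,0.12],[-6.2,3.2,0,0,0,0.24],[-9.3,4.9,1,0,0,0.36],[-12.4,6.5,2,0,0,0.48],[-15.4,8.1,3,0,0,0.6]]]'
python3 -c "
from h import *
plan([.480,.080,.14],np.deg2rad(51),1)"
```

```text
clock: 0.92
tcp_pos: [0.3434, 0.3994, 0.2275]
ee_rot: [3.142, -0.0, 2.081]
wrist_force: [1.7, -0.0, 0.2]
width: 0.68
grasp_force: 0.0
clock: 1.33
tcp_pos: [0.4114, 0.2391, 0.2277]
ee_rot: [3.141, -0.001, 1.481]
wrist_force: [0.8, 0.7, 0.0]
width: 0.33
grasp_force: 0.0
clock: 1.75
tcp_pos: [0.4793, 0.0788, 0.1975]
ee_rot: [3.141, -0.001, 0.881]
wrist_force: [0.5, 0.5, -0.8]
width: 0.01
grasp_force: 0.0
[ 0.13 -0.03  5.75] [ 0.001 -0.001 -0.009]
```

```bash
python3 -m pendant '[[[0,0,2,0,0,0],[0,0,4,0,0,0],[0,0,5.2,0,0,0],[0,0,5.8,0,0,0],[0,0,6.2,0,0,0]]]'
python3 -m pendant '[[[0,0,0.1,0,0,0],[0,0,0.2,0,0,0],[0,0,0.3,0,0,0],[0,0,0.4,0,0,0],[0,0,0.5,0,0,0]]]'
python3 -m pendant '[[[0,0,0.1,0,0,0],[0,0,0.2,0,0,0],[0,0,0.3,0,0,0],[0,0,0.4,0,0,0],[0,0,0.5,0,0,0]]]'
```

```text
clock: 2.17
tcp_pos: [0.4787, 0.0804, 0.135]
ee_rot: [-3.141, 0.001, 0.887]
wrist_force: [-0.6, 0.0, -0.3]
width: 0.005
grasp_force: 0.0
clock: 2.58
tcp_pos: [0.479, 0.0806, 0.1308]
ee_rot: [3.141, -0.001, 0.887]
wrist_force: [0.1, 1.6, -1.0]
width: 0.005
grasp_force: 0.0
clock: 3.0
tcp_pos: [0.4789, 0.0805, 0.1257]
ee_rot: [-3.142, -0.0, 0.887]
wrist_force: [-1.7, -0.3, 7.6]
width: 0.003
grasp_force: 4.3
```

Contact is made and it is moving, so I continue slowly.

```bash
python3 -m pendant '[[[0,0,0.1,0,0,0],[0,0,0.2,0,0,0],[0,0,0.3,0,0,0],[0,0,0.35,0,0,0],[0,0,0.4,0,0,0]]]'
python3 -m pendant '[[[0,0,0.05,0,0,0],[0,0,0.1,0,0,0],[0,0,0.15,0,0,0],[0,0,0.2,0,0,0],[0,0,0.2,0,0,0]]]'
```

```text
clock: 3.42
tcp_pos: [0.4789, 0.0805, 0.1217]
ee_rot: [-3.142, -0.0, 0.887]
wrist_force: [-2.3, -0.9, 9.5]
width: 0.003
grasp_force: 4.2
clock: 3.83
tcp_pos: [0.4789, 0.0805, 0.1197]
ee_rot: [-3.142, -0.0, 0.887]
wrist_force: [-1.5, -0.7, 7.2]
width: 0.008
grasp_force: 3.0
```

```bash
python3 -m pendant '[[[0,0,0.05,0,0,0],[0,0,0.1,0,0,0],[0,0,0.1,0,0,0]]]'
python3 -m pendant '[[[0,0,0.05,0,0,0],[0,0,0.1,0,0,0],[0,0,0.1,0,0,0]]]'
```

```text
clock: 4.08
tcp_pos: [0.4789, 0.0805, 0.1192]
ee_rot: [-3.141, -0.0, 0.887]
wrist_force: [-6.4, -1.1, 19.8]
width: 0.009
grasp_force: 9.9
clock: 4.33
tcp_pos: [0.479, 0.0805, 0.119]
ee_rot: [-3.141, -0.001, 0.887]
wrist_force: [-14.8, -1.5, 42.0]
width: 0.006
grasp_force: 21.0
```

It stopped hard at exactly the home height. I'll lift away, check, and move over the dial.

```bash
python3 -m pendant '[[[0,0,-0.5,0,0,0],[0,0,-2,0,0,0],[0,0,-4,0,0,0],[0,0,-6,0,0,0],[0,0,-6,0,0,0]]]' 4
python3 -c "
from h import *
plan([.4966,-.0513,.15],np.deg2rad(51.1),1)"
```

```text
clock: 4.75
tcp_pos: [0.4802, 0.0806, 0.1805]
ee_rot: [3.14, -0.004, 0.887]
wrist_force: [0.1, -0.6, 1.0]
width: 0.324
grasp_force: 0.0
[-9.2   9.6   3.03] [ 0.002 -0.004 -0.005]
```

```bash
python3 -m pendant '[[[-2.3,2.4,0,0,0,0],[-4.6,4.8,0,0,0,0],[-6.9,7.2,0,0,0,0],[-9.2,9.6,0,0,0,0],[-9.2,9.6,0,0,0,0]]]' 4
python3 - <<'E'
from h import *
plan([.4966,-.0513,.100],np.deg2rad(51.1),1)
for c in("top","side"):
    p,d=ctrl.snapshot(c);cv2.imwrite(f"pics/{c}1.png",p[:,:,::-1]);W=cloud(c,d)
    for l in("pack_top","dial_grip"):
        for r in ctrl.regions_of(l,c)[:1]:
            m=r["mask"]&(d>0);P=W[m];print(c,l,round(r["conf"],2),r["position"],m.sum(),np.percentile(P[:,2],[50,90]))
            if l=="dial_grip":
                t=P[abs(P[:,2]-.095)<.006]
                if len(t)>20: print(cv2.minAreaRect(t[:,:2].astype(np.float32)*1000),len(t))
im=cv2.imread("pics/side1.png");cv2.imwrite("pics/c2.png",cv2.resize(im[100:300,180:420],None,fx=3,fy=3))
E
```

```text
clock: 5.17
tcp_pos: [0.4951, -0.0575, 0.1775]
ee_rot: [3.14, 0.001, 0.88]
wrist_force: [1.0, -0.9, -0.5]
width: 0.424
grasp_force: 0.0
[ 0.58 -0.29  7.75] [ 0.002  0.001 -0.011]
top pack_top 0.89 [262.1, 239.1] 2175 [0.09450593 0.09716864]
side pack_top 0.74 [308.9, 232.4] 2792 [0.09471294 0.09787692]
side dial_grip 0.9 [298.7, 196.1] 352 [0.0754488  0.09508042]
((495.830078125, -48.93177032470703), (44.15564727783203, 12.934426307678223), 54.57146453857422) 85
```

View pics/c2.png

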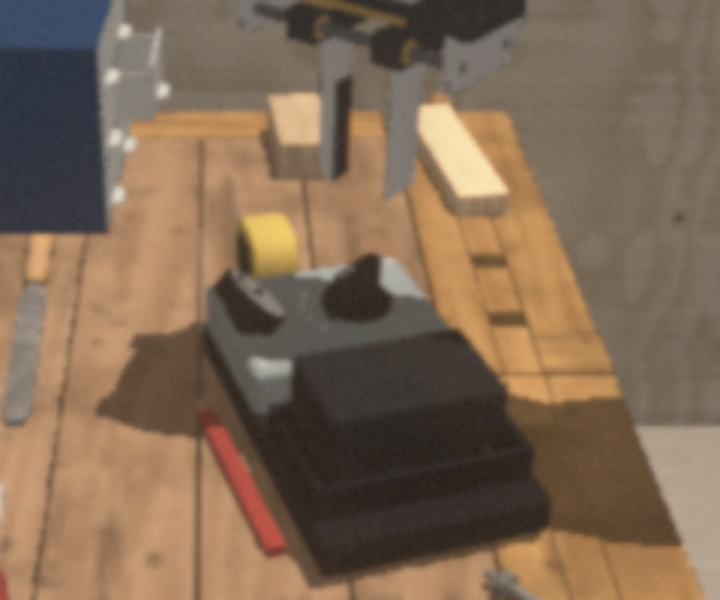

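The pack reads 94.5 mm with the same −2.5 mm bias that the bar shows, so it is home. In the crop the fingers at (335,130) and (400,130) hang above the dial at (357,290), and nothing is in the way.

```bash
python3 -m pendant '[[[0.5,-0.2,1.5,0,0,0],[0.5,-0.2,3,0,0,0],[0.5,-0.2,4,0,0,0],[0.5,-0.2,4.5,0,0,0],[0.5,-0.2,4.5,0,0,0]]]' 4
python3 -c "
from h import *
plan([.496,-.0508,.097],np.deg2rad(51.1),1)"
```

```text
clock: 5.88
tcp_pos: [0.4962, -0.0461, 0.1316]
ee_rot: [-3.141, 0.001, 0.887]
wrist_force: [-0.5, 0.1, 0.7]
width: 0.426
grasp_force: 0.0
[-0.37  0.29  3.46] [-0.001  0.001 -0.005]
```

```bash
python3 -m pendant '[[[-0.4,0.3,1,0,0,0],[-0.4,0.3,2,0,0,0],[-0.4,0.3,2.8,0,0,0],[-0.4,0.3,3.4,0,0,0],[-0.4,0.3,3.4,0,0,0]]]' 4
python3 -m pendant '[[[0,0,0,0,0,0],[0,0,0,0,0,0]]]'
python3 -c "
from h import *
plan([.496,-.0508,.097],np.deg2rad(51.1),1)"
```

```text
clock: 6.3
tcp_pos: [0.4958, -0.0514, 0.0972]
ee_rot: [-3.14, 0.001, 0.887]
wrist_force: [-0.8, -0.1, -0.1]
width: 0.421
grasp_force: 0.0
clock: 6.47
tcp_pos: [0.4966, -0.0514, 0.0987]
ee_rot: [3.141, -0.0, 0.887]
wrist_force: [0.7, -1.1, -0.5]
width: 0.427
grasp_force: 0.0
[ 0.01 -0.09  0.17] [ 0.    -0.    -0.005]
```

```bash
python3 -m pendant '[[[0,-0.05,0.1,0,0,0],[0,-0.05,0.1,0,0,0],[0,-0.05,0.1,0,0,0],[0,-0.05,0.1,0,0,0],[0,-0.05,0.1,0,0,0]]]' 0 10
python3 -m pendant '[[[0,0,0,0,0,0],[0,0,0,0,0,0],[0,0,0,0,0,0]]]'
```

```text
clock: 6.88
tcp_pos: [0.4969, -0.0516, 0.0978]
ee_rot: [3.139, -0.0, 0.887]
wrist_force: [1.7, -1.1, -7.6]
width: 0.124
grasp_force: 10.0
clock: 7.13
tcp_pos: [0.4968, -0.0516, 0.0978]
ee_rot: [3.14, -0.0, 0.887]
wrist_force: [3.6, -3.4, -2.8]
width: 0.129
grasp_force: 10.0
```

```bash
python3 -m pendant '[[[0,0.04,0,0,0,0],[0,0.04,0,0,0,0],[0,0.04,0,0,0,0]]]' 0 40
python3 -m pendant '[[[0,0,0,0,0,0.06],[0,0,0,0,0,0.12],[0,0,0,0,0,0.18],[0,0,0,0,0,0.24],[0,0,0,0,0,0.3]]]'
python3 -m pendant '[[[0,0,0,0,0,0.06],[0,0,0,0,0,0.12],[0,0,0,0,0,0.18],[0,0,0,0,0,0.24],[0,0,0,0,0,0.3]]]'
python3 -c "
from h import *
print(ctrl.get_state()['wrist_torque'])"
```

```text
clock: 7.38
tcp_pos: [0.4969, -0.0516, 0.0977]
ee_rot: [3.14, -0.0, 0.887]
wrist_force: [4.2, -4.3, 0.7]
width: 0.123
grasp_force: 40.0
clock: 7.8
tcp_pos: [0.4967, -0.0514, 0.0977]
ee_rot: [3.141, -0.001, 0.584]
wrist_force: [2.7, -2.4, 2.2]
width: 0.129
grasp_force: 40.0
clock: 8.22
tcp_pos: [0.4966, -0.0513, 0.0977]
ee_rot: [3.141, -0.0, 0.284]
wrist_force: [1.9, -1.2, 3.9]
width: 0.121
grasp_force: 40.0
[-0.31135145 -0.22551838  0.14600208]
```

```bash
python3 -m pendant '[[[0,0,0,0,0,0.06],[0,0,0,0,0,0.12],[0,0,0,0,0,0.18],[0,0,0,0,0,0.24],[0,0,0,0,0,0.3]]]'
python3 -m pendant '[[[0,0,0,0,0,0.06],[0,0,0,0,0,0.12],[0,0,0,0,0,0.18],[0,0,0,0,0,0.24],[0,0,0,0,0,0.3]]]'
python3 -c "
from h import *
print(ctrl.get_state()['wrist_torque'])"
```

```text
clock: 8.63
tcp_pos: [0.4966, -0.051, 0.0977]
ee_rot: [-3.141, -0.0, -0.016]
wrist_force: [1.1, -0.6, 4.2]
width: 0.121
grasp_force: 40.0
clock: 9.05
tcp_pos: [0.4966, -0.0508, 0.0977]
ee_rot: [-3.141, -0.0, -0.316]
wrist_force: [1.3, 0.5, 4.0]
width: 0.126
grasp_force: 40.0
[ 0.37788445 -0.15278173  0.13104342]
```

```bash
for i in 1; do python3 -m pendant '[[[0,0,0,0,0,0.02],[0,0,0,0,0,0.035],[0,0,0,0,0,0.035],[0,0,0,0,0,0.035]]]'; done
python3 - <<'E'
from h import *
print(ctrl.get_state()['wrist_torque'])
for c in("top","side"):
    p,d=ctrl.snapshot(c);cv2.imwrite(f"pics/{c}3.png",p[:,:,::-1]);W=cloud(c,d)
    for l in("dial_grip","pack_top"):
        for r in ctrl.regions_of(l,c)[:1]:
            m=r["mask"]&(d>0);P=W[m];print(c,l,round(r["conf"],2),r["position"],m.sum(),np.percentile(P[:,2],[50,90]))
            t=P[abs(P[:,2]-.093)<.008]
            if len(t)>20: print(cv2.minAreaRect(t[:,:2].astype(np.float32)*1000),len(t))
im=cv2.imread("pics/side3.png");cv2.imwrite("pics/c4.png",cv2.resize(im[140:240,220:360],None,fx=5,fy=5,interpolation=cv2.INTER_CUBIC))
im=cv2.imread("pics/top3.png");cv2.imwrite("pics/c5.png",cv2.resize(im[140:320,190:410],None,fx=3,fy=3,interpolation=cv2.INTER_CUBIC))
E
```

```text
clock: 9.38
tcp_pos: [0.4966, -0.0508, 0.0977]
ee_rot: [-3.141, -0.0, -0.348]
wrist_force: [1.1, 0.9, 4.9]
width: 0.123
grasp_force: 40.0
[ 0.32928632 -0.11552996  0.18835771]
top pack_top 0.6 [262.1, 239.8] 2106 [0.09447351 0.09698312]
((480.5142517089844, 79.86347198486328), (115.21607971191406, 74.95365905761719), 17.006149291992188) 2048
side dial_grip 0.62 [297.8, 196.5] 322 [0.07164095 0.09357552]
((498.02423095703125, -44.50615310668945), (20.064077377319336, 43.2867317199707), 79.37684631347656) 71
side pack_top 0.74 [310.5, 232.5] 2765 [0.09489943 0.09789114]
((481.1600036621094, 81.9964828491211), (115.0912857055664, 78.22098541259766), 17.225324630737305) 1746
```

View pics/c4.png

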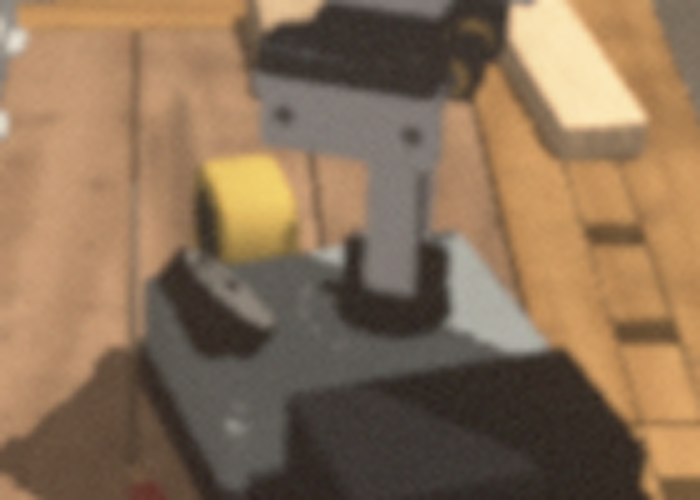

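View pics/c5.png

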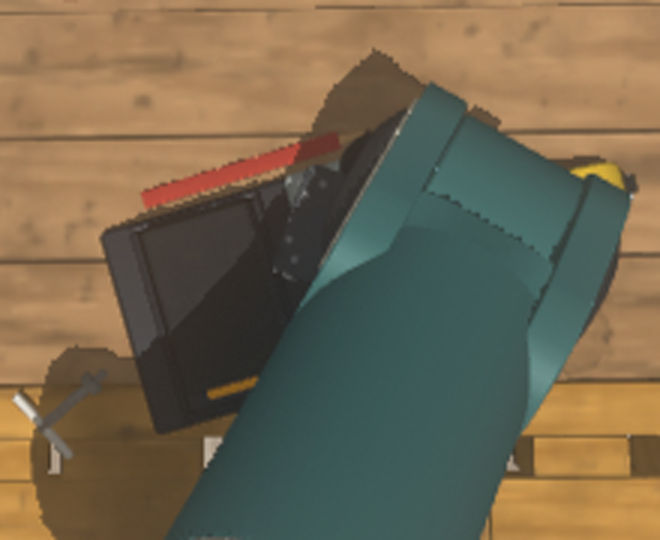

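The gripper holds the bar, the pointer side has turned to the right-hand pips, and the loose items (tape, key, pencil) are undisturbed. The torque reading will show whether the dial is past the third click.

```bash
T='from h import *
s=ctrl.get_state();print("TQ",s["wrist_torque"],s["ee_rot"][2])'
python3 -m pendant '[[[0,0,0,0,0,0],[0,0,0,0,0,0]]]'|grep clock; python3 -c "$T"
python3 -m pendant '[[[0,0,0,0,0,0.01],[0,0,0,0,0,0.01],[0,0,0,0,0,0.01]]]'|grep clock; python3 -c "$T"
python3 -m pendant '[[[0,0,0,0,0,0.01],[0,0,0,0,0,0.01],[0,0,0,0,0,0.01]]]'|grep clock; python3 -c "$T"
```

```text
clock: 9.85
TQ [ 0.32911891 -0.14398744  0.187802  ] -0.34764905211218156
clock: 10.1
TQ [ 0.41257838 -0.15019226  0.10918664] -0.3577137944631825
clock: 10.35
TQ [ 0.44646834 -0.12239502  0.15370252] -0.36768555323797947
```

```bash
T='from h import *
s=ctrl.get_state();print("TQ",s["wrist_torque"],s["ee_rot"][2])'
python3 -m pendant '[[[0,0,0,0,0,0]]]'|grep clock; python3 -c "$T"
python3 -m pendant '[[[0,0,0,0,0,0]]]'|grep clock; python3 -c "$T"
python3 -m pendant '[[[0,0,0,0,0,0.01],[0,0,0,0,0,0.01],[0,0,0,0,0,0.01]]]'|grep clock; python3 -c "$T"
python3 -m pendant '[[[0,0,0,0,0,0]]]'|grep clock; python3 -c "$T"
python3 -m pendant '[[[0,0,0,0,0,0.01],[0,0,0,0,0,0.01],[0,0,0,0,0,0.01]]]'|grep clock; python3 -c "$T"
python3 -m pendant '[[[0,0,0,0,0,0]]]'|grep clock; python3 -c "$T"
```

```text
clock: 10.43
TQ [ 0.34060908 -0.15208827  0.12284279] -0.36766794509280776
clock: 10.52
TQ [ 0.393264   -0.15009383  0.15499394] -0.3676617666857753
clock: 10.77
TQ [ 0.36012069 -0.18017405  0.16858075] -0.3777024418924082
clock: 10.85
TQ [ 0.34725201 -0.1530068   0.16116157] -0.3775415207428594
clock: 11.1
TQ [ 0.46829045 -0.15360298  0.1172162 ] -0.38771354207631403
clock: 11.18
TQ [ 0.40630758 -0.15881849  0.20153942] -0.3876320384072367
```

```bash
T='from h import *
s=ctrl.get_state();print("TQ",s["wrist_torque"][2].round(3),s["ee_rot"][2].round(4))'
H='python3 -c "$T"'
python3 -m pendant '[[[0,0,0,0,0,0.015],[0,0,0,0,0,0.015],[0,0,0,0,0,0.015]]]'|grep clock; eval $H
python3 -m pendant '[[[0,0,0,0,0,0]]]'|grep clock; eval $H
python3 -m pendant '[[[0,0,0,0,0,0]]]'|grep clock; eval $H
python3 -m pendant '[[[0,0,0,0,0,0.015],[0,0,0,0,0,0.015],[0,0,0,0,0,0.015]]]'|grep clock; eval $H
python3 -m pendant '[[[0,0,0,0,0,0]]]'|grep clock; eval $H
python3 -m pendant '[[[0,0,0,0,0,0]]]'|grep clock; eval $H
```

```text
clock: 11.43
TQ 0.149 -0.4027
clock: 11.52
TQ 0.091 -0.4026
clock: 11.6
TQ 0.135 -0.4026
clock: 11.85
TQ 0.317 -0.4176
clock: 11.93
TQ 0.381 -0.4175
clock: 12.02
TQ 0.255 -0.4174
```

The stop is at tool yaw −0.41, which is dial 1.3. I back off to the middle of the third click and hold, at about 1.245.

```bash
python3 -m pendant '[[[0,0,0,0,0,-0.03],[0,0,0,0,0,-0.06],[0,0,0,0,0,-0.06],[0,0,0,0,0,-0.06],[0,0,0,0,0,-0.06]]]'
python3 -m pendant '[[[0,0,0,0,0,0],[0,0,0,0,0,0],[0,0,0,0,0,0],[0,0,0,0,0,0],[0,0,0,0,0,0]]]'
python3 -c '
from h import *
print(ctrl.get_state()["wrist_torque"]);print(ctrl.hand_in())'
```

```text
clock: 12.43
tcp_pos: [0.4967, -0.0508, 0.0977]
ee_rot: [-3.141, -0.0, -0.358]
wrist_force: [0.9, 1.8, 6.0]
width: 0.123
grasp_force: 40.0
clock: 12.85
tcp_pos: [0.4967, -0.0508, 0.0977]
ee_rot: [-3.141, -0.0, -0.358]
wrist_force: [1.4, 2.8, 7.5]
width: 0.123
grasp_force: 40.0
[ 0.59692327 -0.10067227  0.18259589]
the job is handed in; nothing more can be done
None
```

I handed the job in at 12.9 s: the battery was pushed down to its stop, and the gripper is still holding the dial past the third click at about 1.25 rad, estimated from tool angle; the peak push was about 45 N at the wrist through the fingertips, and the tape measure, chuck key and pencil were not touched.

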